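# Back up a box panel with the setting square and lock the fixture

### The arm

A 6-joint arm with a two-finger parallel gripper is mounted at the origin on the work surface. World frame = base frame: x ahead of the robot, y to its left, z up, the work surface at z = 0. Lengths are in m, angles in rad, forces in N, time in s.
With the tool pointing down it reaches from about 0.25 to 0.725 m from the base axis. Payload 4 kg.
Tool frame: the origin (TCP) lies on the mounting face of the last link; the fingertips stand 173 mm ahead of it and the grasp point (between the pads) lies 155 mm ahead of it (manip.tip_extent is the distance from the TCP to the fingertips, in m); z points along the fingers, x is the direction in which the jaws open and shut, and the axes are right-handed (so a half turn about z gives the same grasp; the last joint's range is limited). The gripper opens to 85 mm and grips with 20 to 120 N. Pads are 22 mm wide; open, the fingers measure 114 mm over their backs; the gripper's body (76 mm by 85 mm) begins 54 mm behind the grasp point. The pads swing forward as they close: fully open they stand 13 mm farther back than shut.
Start: joints at [-1.322, 0.241, 0.005, 1.335, 0, 1.571], TCP at [0.123, -0.485, 0.405] pointing down, gripper open.
Joint ranges: [-2.72, 2.72], [-1.05, 1.87], [-1.09, 1.28], [-1.99, 2.15], [-1.42, 1.44], [-3.14, 3.14]. Speed limits (rad/s): [2.79, 2.79, 3.14, 3.14, 3.14, 3.14].

### API

Orientations are given as a 3x3 rotation matrix whose columns are the frame's x, y, z axes.
In Python, from cell import manip gives the robot as it stands.
- The arm moves only by the tool send_rows, never from a script. Its argument "motion" is a list of rows, each an object of numbers: "x", "y", "z": the shift along the world's x, y, z in cm; "twist": the turn about the world's z in rad; "claw": the gripper's target within -1 to 1 (shut at 1, half-way at 0, fully open at -1). A call has 1 to 12 rows; each row is the pose to reach, as a shift and turn from the pose commanded when the call began; what a row does not reach only later rows make up. A row lasts 1/12 s, in which the tool goes at most 41.7 mm and 7.16 degrees, less where a joint would pass 70% of its speed; a pose out of reach is approached as far as the arm can. A call with a gripper value outside its range is refused whole. The fingers move at their own pace and stop on an object; "force" is the grip in N (left out, the last holds). Time passes only in rows, so rows that repeat a pose let the fingers close. It gives the time, the measured TCP pose, the force and the opening at its end, in the units of the state.
- manip.get_obs(): the state, without advancing time (a new reading comes with each control period).
- manip.capture(name): name is "scene" or "top" or "wrist"; returns the picture (420x560x3 uint8, red, green, blue); there is no depth.
- manip.camera_model(name): a dict with "vertical_fov" (degrees; the focal length in pixels is half the picture's height over the tangent of half this angle, whatever the lens; pixels are square), "cx", "cy" (the principal point, pixels), "pose" (4x4, takes a point from camera to world coordinates). Camera axes: x right, y down, z forward; pixel columns grow to the right and rows downward; lengths in m; the calibration is good to about 2 mm. The wrist camera is an equidistant fisheye: a pixel r from the principal point sees the ray r / f radians off the axis. A picture is of the moment at which its call begins: read the wrist's pose just before it. camera_model takes no time and is no camera call; for the wrist camera it gives the pose at the moment of the call.
- manip.finish_job(): hands the job in, once; it reports no verdict.
The state is a dict: "clock": time; "joints": joint angles; "joint_velocities": joint speeds; "joint_efforts": joint torques, N m; "position": TCP position; "eef_rot": TCP orientation; "force": force on the tool from outside, world axes, zero at the start; "wrist_torque": the same for the moment, N m; "finger_gap": opening from 0.0 (shut) to 1.0 (fully open).
Only numpy, scipy, OpenCV 4.12 (cv2) and the standard library are available. Lean on these libraries where they do the work, as an engineer would, in place of code of your own. Each camera call takes 0.05 s, during which the arm holds its last target. There are 200 camera calls.

### The job

Take the setting square out of its cradle and stand it on the bench in front of the pine panel, with the whole of its metal plate flush against the panel's face and midway along it. Then, with the square left standing there, throw the fixture's lock lever fully over into the end notch of its quadrant that is farther from where the lever starts. Leave the two loose wooden blocks on the bench and the glue bottle where they are.

Things in the scene. Friction and masses are not known exactly. Their poses are not given: they have to be found in the camera images.
- square: Loose setting square, 0.25 kg, starts upright in the cradle: bare aluminium plate 96 mm wide (y), 75 tall (z), 8 thick (x -8 to 0 mm), dark wood foot block behind it, 50 wide, 30 tall, x -88 to -8 mm; both stand on z = 0. Origin: bottom edge of the plate's front face, mid-width; x points out of that face. In the cradle only the plate's upper edge is free to grip; beside the panel, only the foot.
- cradle: Fixed wooden cradle the square starts in: plywood base 125 x 120 mm, 10 mm thick, under the square; two pine cleats, tops 55 mm above the bench, 22 mm wide, 57 mm apart (y), from x -91 to -16 mm, shut in the square's foot on both sides. Origin at bench level under the square's origin, same axes as the square in it.
- fixture: Fixed fixture: pale pine panel 200 mm wide (y), 100 tall, 18 thick, upright on the bench between corner posts 85 tall with lips 8 mm proud over its outer 9 mm. Origin: bottom edge of its free face, midway, at bench level; x points into the panel: the square comes over open bench from -x; flush and centred, its pose equals this. Behind, x 19 to 159 mm, a base 12 thick carries lever and quadrant.
- lock_lever (a joint): Lock lever behind the panel: flat steel arm on an upright pivot, swinging level, stiff (about 2.5 N at the knob), stays where left. 0 = free notch, 0.65 = middle notch, 1.30 = lock notch (end stop); grows counter-clockwise seen from above. Starts anywhere from the free notch to two thirds of the way to the middle one.
- lever_knob (a point): Centre of the grip of the lever's upright black knob: round, 16 to 22 mm across, from 50 to 90 mm above the bench, this point at 75 mm; 85 mm from the pivot axis. The arm lies below it with its top at 50 mm.
- lever_pivot (a point): Point on the lever's pivot axis, 75 mm above the bench (the height of lever_knob), 46 mm behind the panel's face. Seen from here in the fixture's frame the knob points 0.65 rad clockwise from +x when free and 0.65 rad counter-clockwise when locked.
- lock_notch (a point): The last notch in the dark steel quadrant plate, where the lever must end: 38 mm above the bench, 92 mm from the pivot axis.
- block1: Bystander: loose rounded pine block 42 x 40 x 45 mm; origin at the centre of its underside, z up.
- block2: Bystander: another such block, to the right of block1.
- glue: Bystander: white glue bottle, 56 mm across, 150 mm tall; origin at the centre of its underside.
Things that resemble listed ones, but are neither listed nor needed, are in the scene too. Leave any blue or purple look-alike of the square alone.

How it is judged:
By the outcome, as a careful person would: the job done as asked, in the order asked, and still so for the second after the job is handed in, with the robot touching nothing.
It also fails if it takes over 64 s, if anything falls off the work surface, if the arm or the gripper's body presses on something with over 40 N, if the wrist force passes 120 N, or if a joint passes its speed limit or range.

## Working session

There is one attempt and no reset: what is moved stays moved. The work goes in short steps, Python scripts to look and compute and a tool call to move; the robot and the scene stay as the last step left them, time stands still between calls to the robot, and variables do not carry over. Pictures are saved under pics/ and viewed, about 8 in all and at most 12, crops included, and the job is handed in when it is done.

Besides the shell and the picture viewer there is one more tool, called after "Emit:" as name(argument=value, ...), one argument or row to a line, values as JSON. send_rows: Moves the arm, as the interface text tells. Its arguments: {"type":"object","properties":{"motion":{"type":"array","items":{"type":"object","properties":{"x":{"type":"number"},"y":{"type":"number"},"z":{"type":"number"},"twist":{"type":"number"},"claw":{"type":"number"}}}},"force":{"type":"number"}},"required":["motion"]}

```bash
mkdir -p pics; cat > h.py <<'E'
import numpy as np, cv2
from cell import manip
def grab(n,f):
    m=manip.camera_model(n); im=manip.capture(n); cv2.imwrite('pics/'+f+'.png',cv2.cvtColor(im,cv2.COLOR_RGB2BGR)); np.save('pics/'+f+'.npy',np.array([m['vertical_fov'],m['cx'],m['cy'],*np.array(m['pose']).ravel()])); return im
def ray(f,uv,fish=False):
    a=np.load('pics/'+f+'.npy'); F=210/np.tan(np.radians(a[0]/2)); P=a[3:].reshape(4,4)
    d=(np.asarray(uv,float).reshape(-1,2)-a[1:3])/F
    if fish:
        r=np.linalg.norm(d,axis=1,keepdims=True); v=np.hstack([d/np.maximum(r,1e-9)*np.sin(r),np.cos(r)])
    else: v=np.hstack([d,np.ones((len(d),1))])
    return P[:3,3],v@P[:3,:3].T
def onz(f,uv,z,fish=False):
    o,v=ray(f,uv,fish); return o+v*((z-o[2])/v[:,2:])
def proj(f,p,fish=False):
    a=np.load('pics/'+f+'.npy'); F=210/np.tan(np.radians(a[0]/2)); P=a[3:].reshape(4,4)
    q=(np.asarray(p,float).reshape(-1,3)-P[:3,3])@P[:3,:3]
    if fish:
        r=np.linalg.norm(q[:,:2],axis=1); t=np.arctan2(r,q[:,2]); return q[:,:2]/np.maximum(r,1e-9)[:,None]*t[:,None]*F+a[1:3]
    return q[:,:2]/q[:,2:]*F+a[1:3]
E
python3 - <<'E'
from h import *
for n in ('scene','top'):
    grab(n,n+'0'); m=manip.camera_model(n); print(n,m['vertical_fov'],m['cx'],m['cy'],np.round(m['pose'],3).tolist())
o=manip.get_obs(); print(o['clock'],o['position'],np.round(o['eef_rot'],3).tolist(),o['finger_gap'])
E
```

```text
scene 47.07764710029632 277.34607901125344 210.6175404084238 [[-0.714, 0.576, -0.398, 1.153], [0.7, 0.58, -0.415, 0.458], [-0.008, -0.575, -0.818, 1.249], [0.0, 0.0, 0.0, 1.0]]
top 48.81872756747556 277.0720259666118 209.6483584829119 [[0.016, -0.984, 0.178, 0.372], [-1.0, -0.019, -0.017, -0.158], [0.02, -0.178, -0.984, 1.326], [0.0, 0.0, 0.0, 1.0]]
0.1 [ 0.12307046 -0.48437698  0.40391435] [[0.246, -0.969, -0.0], [-0.969, -0.246, 0.002], [-0.002, -0.0, -1.0]] 0.9979017339543207
```

View pics/top0.png

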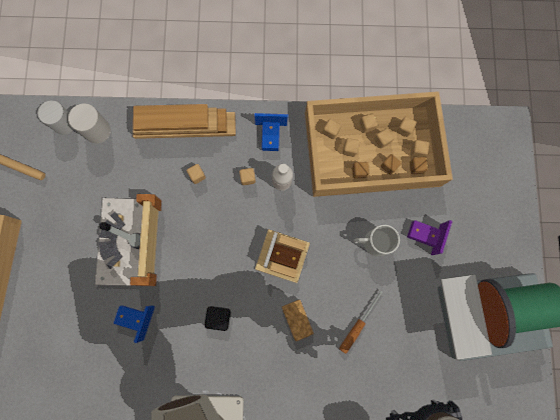

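View pics/scene0.png

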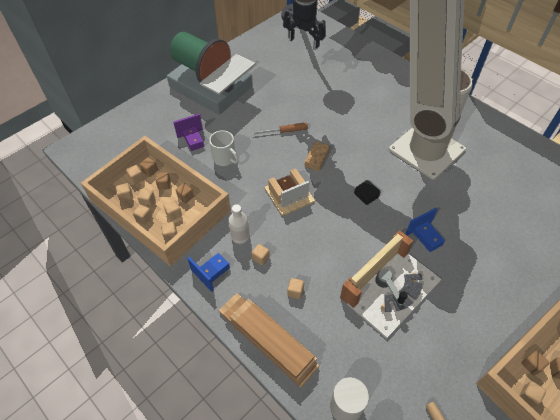

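```bash
python3 - <<'E'
import cv2,numpy as np
a=cv2.imread('pics/top0.png');s=cv2.imread('pics/scene0.png')
f=lambda i,x,y,w,h:cv2.resize(i[y:y+h,x:x+w],(400,300),interpolation=cv2.INTER_CUBIC)
cv2.imwrite('pics/c1.png',np.vstack([np.hstack([f(a,243,220,80,60),f(a,70,183,133,100)]),np.hstack([f(s,255,160,80,60),f(s,330,225,133,100)])]))
E
```

```text
(no output)
```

View pics/c1.png

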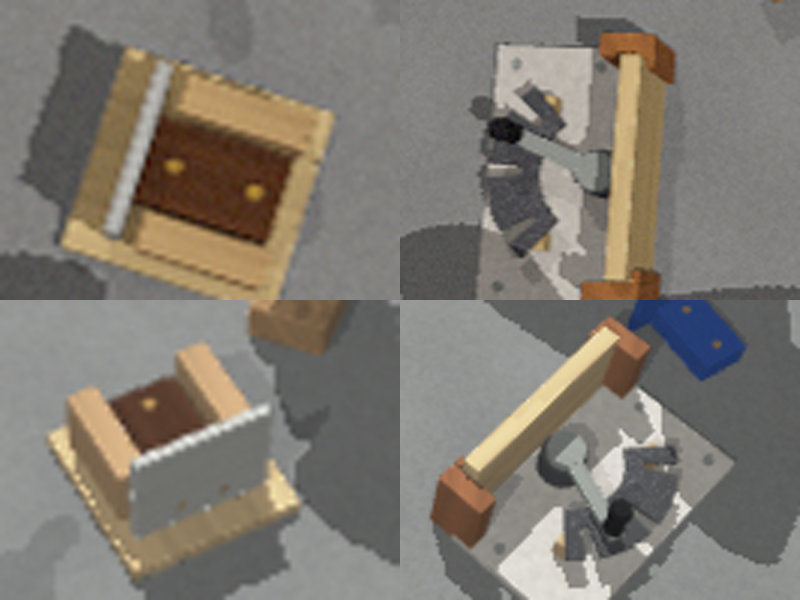

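```bash
python3 - <<'E'
from h import *
t=lambda *p:[(243+x/5,220+y/5) for x,y in p]
tf=lambda *p:[(70+(x-400)/3.007,183+y/3) for x,y in p]
sf=lambda *p:[(330+(x-400)/3.007,225+(y-300)/3) for x,y in p]
sc=lambda *p:[(255+x/5,160+(y-300)/5) for x,y in p]
def line(a,lab):
    d=a[1]-a[0]; print(lab,np.round(a[:,:2],4).tolist(),'len',round(np.hypot(*d[:2]),4),'ang',round(np.degrees(np.arctan2(d[1],d[0])),2),'mid',np.round(a.mean(0)[:2],4))
line(onz('top0',t((114,236),(163,64)),.085),'plate top centreline')
line(onz('scene0',sc((134,462),(270,408)),.085),'plate top front scene')
line(onz('top0',tf((630,280),(641,57)),.1),'panel front top')
line(onz('scene0',sf((605,327),(463,470)),.1),'panel front scene')
line(onz('top0',tf((606,278),(620,53)),.1),'panel back top')
line(onz('top0',tf((505,128),(598,178)),.09),'knob top; ')
print(onz('top0',tf((505,125)),.09),onz('scene0',sf((620,507)),.09))
for n,p in (('b1',(196,170)),('b2',(247,174)),):print(n,onz('top0',[p],.045))
print('glue',onz('top0',[(283,167)],.15))
print('blue',onz('top0',[(133,322)],.03))
E
```

```text
plate top centreline [[0.4399, -0.1512], [0.5326, -0.1758]] len 0.0959 ang -14.87 mid [ 0.4863 -0.1635]
plate top front scene [[0.5298, -0.1724], [0.4409, -0.143]] len 0.0936 ang 161.69 mid [ 0.4853 -0.1577]
panel front top [[0.4102, 0.1594], [0.6079, 0.1626]] len 0.1977 ang 0.92 mid [0.509 0.161]
panel front scene [[0.4092, 0.1707], [0.6167, 0.1742]] len 0.2075 ang 0.98 mid [0.5129 0.1725]
panel back top [[0.4116, 0.1802], [0.6111, 0.1815]] len 0.1995 ang 0.35 mid [0.5114 0.1808]
knob top;  [[0.5429, 0.2815], [0.4997, 0.196]] len 0.0957 ang -116.86 mid [0.5213 0.2388]
[[0.54564676 0.28167367 0.09      ]] [[0.54231578 0.29099224 0.09      ]]
b1 [[0.71372458 0.05307254 0.045     ]]
b2 [[ 0.70499826 -0.09222744  0.045     ]]
glue [[ 0.69857561 -0.19150864  0.15      ]]
blue [[0.2893822  0.20585439 0.03      ]]
```

Emit:
send_rows(
  motion=[
    {"x": 3, "y": 2.7, "twist": 0.125},
    {"x": 6, "y": 5.4, "twist": 0.25},
    {"x": 9, "y": 8.1, "twist": 0.375},
    {"x": 12, "y": 10.8, "twist": 0.5},
    {"x": 15, "y": 13.5, "twist": 0.625},
    {"x": 18, "y": 16.2, "twist": 0.75},
    {"x": 21, "y": 18.9, "twist": 0.875},
    {"x": 24, "y": 21.6, "twist": 1.0},
    {"x": 27, "y": 24.3, "twist": 1.12},
    {"x": 30, "y": 27, "twist": 1.24},
    {"x": 33, "y": 29.6, "twist": 1.36},
    {"x": 36, "y": 32.3, "twist": 1.48},
  ],
)

```text
invalid input
```

Emit:
send_rows(
  motion=[
    {"z": -1, "twist": 0.12},
    {"z": -2, "twist": 0.24},
    {"z": -3, "twist": 0.36},
    {"z": -4, "twist": 0.48},
    {"z": -5, "twist": 0.6},
    {"z": -6, "twist": 0.72},
    {"z": -6, "twist": 0.84},
    {"z": -6, "twist": 0.96},
    {"z": -6, "twist": 1.08},
    {"z": -6, "twist": 1.14},
    {"z": -6, "twist": 1.14},
    {"z": -6, "twist": 1.14},
  ],
)

```text
invalid input
```

```bash
python3 - <<'E'
from h import *
grab('wrist','w1');o=manip.get_obs(); print(o['clock'],o['position'],np.round(o['joints'],2),np.degrees(np.arctan2(o['eef_rot'][1][0],o['eef_rot'][0][0])),np.round(o['eef_rot'],3).tolist())
m=manip.camera_model('wrist');print(m['vertical_fov'],np.round(m['pose'],3).tolist())
print(np.round(proj('w1',[[.44,-.15,.085],[.5326,-.1745,.085],[.41,.16,.1],[.61,.163,.1]],True)))
E
```

```text
0.15 [ 0.12308385 -0.48441796  0.40401503] [-1.32  0.24  0.    1.34  0.    1.57] -75.74329829118524 [[0.246, -0.969, -0.0], [-0.969, -0.246, 0.002], [-0.002, -0.0, -1.0]]
65.70646984690485 [[0.246, -0.928, -0.278, 0.193], [-0.969, -0.236, -0.069, -0.467], [-0.001, 0.287, -0.958, 0.374], [0.0, 0.0, 0.0, 1.0]]
[[  73. -118.]
 [ 118. -170.]
 [ -67.  -61.]
 [ -19. -155.]]
```

View pics/w1.png

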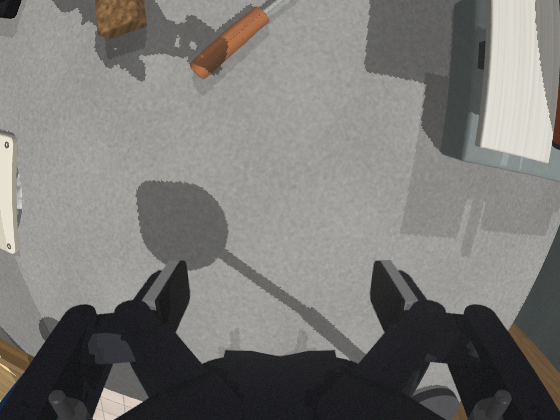

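Emit:
send_rows(
  motion=[
    {"x": 3, "y": 2.7, "z": 0, "twist": 0.125, "claw": -1},
    {"x": 6, "y": 5.4, "z": 0, "twist": 0.25, "claw": -1},
    {"x": 9, "y": 8.1, "z": 0, "twist": 0.375, "claw": -1},
    {"x": 12, "y": 10.8, "z": 0, "twist": 0.5, "claw": -1},
    {"x": 15, "y": 13.5, "z": 0, "twist": 0.625, "claw": -1},
    {"x": 18, "y": 16.2, "z": 0, "twist": 0.75, "claw": -1},
    {"x": 21, "y": 18.9, "z": 0, "twist": 0.875, "claw": -1},
    {"x": 24, "y": 21.6, "z": 0, "twist": 1.0, "claw": -1},
    {"x": 27, "y": 24.3, "z": 0, "twist": 1.12, "claw": -1},
    {"x": 30, "y": 27, "z": 0, "twist": 1.24, "claw": -1},
    {"x": 33, "y": 29.6, "z": 0, "twist": 1.36, "claw": -1},
    {"x": 36, "y": 32.3, "z": 0, "twist": 1.48, "claw": -1},
  ],
  force=60,
)

```text
clock: 1.15
position: [0.4842, -0.1599, 0.4045]
eef_rot: [[0.987, 0.163, -0.0], [0.163, -0.987, -0.0], [-0.0, 0.0, -1.0]]
force: [0.7, -0.3, -0.5]
finger_gap: 0.998
```

Emit:
send_rows(
  motion=[
    {"x": 0, "y": 0, "z": -1, "twist": 0.12, "claw": -1},
    {"x": 0, "y": 0, "z": -2, "twist": 0.24, "claw": -1},
    {"x": 0, "y": 0, "z": -3, "twist": 0.36, "claw": -1},
    {"x": 0, "y": 0, "z": -4, "twist": 0.48, "claw": -1},
    {"x": 0, "y": 0, "z": -5, "twist": 0.6, "claw": -1},
    {"x": 0, "y": 0, "z": -6, "twist": 0.72, "claw": -1},
    {"x": 0, "y": 0, "z": -6, "twist": 0.84, "claw": -1},
    {"x": 0, "y": 0, "z": -6, "twist": 0.96, "claw": -1},
    {"x": 0, "y": 0, "z": -6, "twist": 1.08, "claw": -1},
    {"x": 0, "y": 0, "z": -6, "twist": 1.14, "claw": -1},
    {"x": 0, "y": 0, "z": -6, "twist": 1.14, "claw": -1},
    {"x": 0, "y": 0, "z": -6, "twist": 1.14, "claw": -1},
  ],
)

```text
clock: 2.15
position: [0.483, -0.1616, 0.3444]
eef_rot: [[0.271, 0.963, -0.001], [0.963, -0.271, 0.0], [0.0, -0.001, -1.0]]
force: [0.1, -0.2, -0.2]
finger_gap: 0.998
```

```bash
cat > look.py <<'E'
from h import *
import sys
f=sys.argv[1]
grab('wrist',f);o=manip.get_obs(); print(round(o['clock'],2),np.round(o['position'],4),np.round(o['joints'],2),'head',round(np.degrees(np.arctan2(o['eef_rot'][1][0],o['eef_rot'][0][0])),2),'F',np.round(o['force'],1),'gap',round(o['finger_gap'],3))
E
python3 look.py w2; python3 - <<'E'
from h import *
print(np.round(proj('w2',[[.44,-.15,.085],[.5326,-.1745,.085],[.41,.16,.1],[.61,.163,.1]],True)))
E
```

```text
2.2 [ 0.4831 -0.1616  0.3445] [-0.32  0.29 -0.08  1.19  0.   -0.05] head 74.28 F [-0.4  0.2  0.5] gap 1.001
[[280. 153.]
 [282. 275.]
 [589.  56.]
 [595. 245.]]
```

View pics/w2.png

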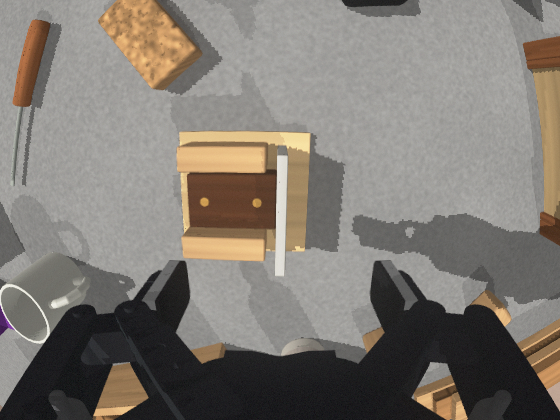

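```bash
python3 - <<'E'
from h import *
im=cv2.imread('pics/w2.png').astype(int)
c=im[130:290,262:302]; m=((c.min(2)>175)&(np.ptp(c,axis=2)<25)).astype(np.uint8)
n,l,s,_=cv2.connectedComponentsWithStats(m); k=1+s[1:,4].argmax(); ys,xs=np.nonzero(l==k); print(s[k])
p=onz('w2',np.c_[xs+262,ys+130],.085,True)[:,:2].astype(np.float32)
(r)=cv2.minAreaRect(p*1000); print(r); print(cv2.boxPoints(r).round(1).tolist())
o=manip.get_obs(); print(np.round(o['position'],4))
# pixel where the grasp tip line falls
print(proj('w2',[[.4831,-.1616,.085]],True))
E
```

```text
[  13   25   12  121 1154]
((486.9267883300781, -162.8575439453125), (7.215973854064941, 95.02599334716797), 73.07881164550781)
[[440.3999938964844, -152.5], [531.2999877929688, -180.10000610351562], [533.4000244140625, -173.1999969482422], [442.5, -145.60000610351562]]
[ 0.4831 -0.1616  0.3445]
[[280.65945748 213.61150414]]
```

Emit:
send_rows(
  motion=[
    {"x": 0.4, "y": -0.1, "z": -3, "twist": -0.02, "claw": -1},
    {"x": 0.4, "y": -0.1, "z": -6, "twist": -0.02, "claw": -1},
    {"x": 0.4, "y": -0.1, "z": -9, "twist": -0.02, "claw": -0.5},
    {"x": 0.4, "y": -0.1, "z": -10.3, "twist": -0.02, "claw": 0},
    {"x": 0.4, "y": -0.1, "z": -10.9, "twist": -0.02, "claw": 0},
    {"x": 0.4, "y": -0.1, "z": -10.9, "twist": -0.02, "claw": 0.5},
    {"x": 0.4, "y": -0.1, "z": -10.9, "twist": -0.02, "claw": 0.7},
    {"x": 0.4, "y": -0.1, "z": -10.9, "twist": -0.02, "claw": 1},
    {"x": 0.4, "y": -0.1, "z": -10.9, "twist": -0.02, "claw": 1},
    {"x": 0.4, "y": -0.1, "z": -10.9, "twist": -0.02, "claw": 1},
    {"x": 0.4, "y": -0.1, "z": -10.9, "twist": -0.02, "claw": 1},
    {"x": 0.4, "y": -0.1, "z": -10.9, "twist": -0.02, "claw": 1},
  ],
  force=60,
)

```text
clock: 3.2
position: [0.4879, -0.1628, 0.2374]
eef_rot: [[0.289, 0.957, 0.004], [0.957, -0.289, -0.001], [0.0, 0.004, -1.0]]
force: [0.3, 0.2, 5.6]
finger_gap: 0.079
```

Emit:
send_rows(
  motion=[
    {"x": 0, "y": 0, "z": 0, "twist": 0, "claw": 1},
    {"x": 0, "y": 0, "z": 0, "twist": 0, "claw": 1},
    {"x": 0, "y": 0, "z": 0, "twist": 0, "claw": 1},
  ],
)

```text
clock: 3.45
position: [0.488, -0.1628, 0.2374]
eef_rot: [[0.289, 0.957, 0.004], [0.957, -0.289, -0.001], [0.0, 0.004, -1.0]]
force: [-0.8, 1.1, 6.8]
finger_gap: 0.082
```

Emit:
send_rows(
  motion=[
    {"x": 0, "y": 0, "z": 0.5, "twist": 0, "claw": 1},
    {"x": 0, "y": 0, "z": 1.5, "twist": 0, "claw": 1},
    {"x": 0, "y": 0, "z": 3, "twist": 0, "claw": 1},
    {"x": 0, "y": 0, "z": 5, "twist": 0, "claw": 1},
    {"x": 0, "y": 0, "z": 7, "twist": 0, "claw": 1},
    {"x": 0, "y": 0, "z": 9, "twist": 0, "claw": 1},
    {"x": 0, "y": 0, "z": 10, "twist": 0, "claw": 1},
    {"x": 0, "y": 0, "z": 10, "twist": 0, "claw": 1},
  ],
)

```text
clock: 4.12
position: [0.4878, -0.1629, 0.3384]
eef_rot: [[0.289, 0.957, 0.005], [0.957, -0.289, -0.002], [-0.0, 0.005, -1.0]]
force: [0.1, -0.1, -3.0]
finger_gap: 0.076
```

```bash
python3 look.py w3; python3 -c "
from h import *
grab('scene','s3')
a=cv2.imread('pics/w3.png');b=cv2.imread('pics/s3.png')[90:300,230:510]
cv2.imwrite('pics/c3.png',np.hstack([cv2.resize(a,(400,300)),cv2.resize(b,(400,300))]))"
```

```text
4.17 [ 0.4873 -0.1627  0.3366] [-0.32  0.31 -0.09  1.17 -0.   -0.03] head 73.22 F [ 0.  -0.6 -3.5] gap 0.082
```

View pics/c3.png

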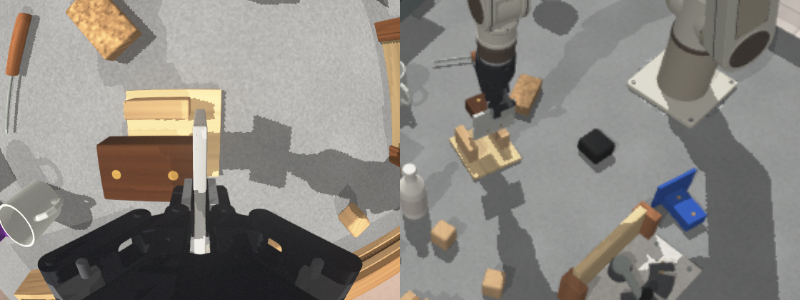

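Emit:
send_rows(
  motion=[
    {"x": 0.2, "y": 2, "z": 0, "twist": 0.03, "claw": 1},
    {"x": 0.4, "y": 5, "z": 0, "twist": 0.06, "claw": 1},
    {"x": 0.7, "y": 8, "z": 0, "twist": 0.1, "claw": 1},
    {"x": 1.0, "y": 11.5, "z": 0, "twist": 0.15, "claw": 1},
    {"x": 1.4, "y": 15, "z": 0, "twist": 0.2, "claw": 1},
    {"x": 1.7, "y": 18.5, "z": 0, "twist": 0.24, "claw": 1},
    {"x": 2.0, "y": 22, "z": 0, "twist": 0.28, "claw": 1},
    {"x": 2.2, "y": 24.5, "z": 0, "twist": 0.31, "claw": 1},
    {"x": 2.2, "y": 26, "z": 0, "twist": 0.31, "claw": 1},
    {"x": 2.2, "y": 26.4, "z": 0, "twist": 0.31, "claw": 1},
    {"x": 2.2, "y": 26.4, "z": -2, "twist": 0.31, "claw": 1},
    {"x": 2.2, "y": 26.4, "z": -4, "twist": 0.31, "claw": 1},
  ],
)

```text
clock: 5.22
position: [0.5092, 0.1017, 0.295]
eef_rot: [[-0.018, 1.0, 0.001], [1.0, 0.018, -0.0], [-0.0, 0.001, -1.0]]
force: [0.0, -1.3, -3.0]
finger_gap: 0.079
```

Emit:
send_rows(
  motion=[
    {"x": 0, "y": 0, "z": -2, "twist": 0, "claw": 1},
    {"x": 0, "y": 0, "z": -4, "twist": 0, "claw": 1},
    {"x": 0, "y": 0, "z": -5.4, "twist": 0, "claw": 1},
    {"x": 0, "y": 0, "z": -6.2, "twist": 0, "claw": 1},
    {"x": 0, "y": 0, "z": -6.2, "twist": 0, "claw": 1},
  ],
)

```text
clock: 5.63
position: [0.5076, 0.1005, 0.2307]
eef_rot: [[-0.016, 1.0, -0.006], [1.0, 0.016, -0.002], [-0.001, -0.006, -1.0]]
force: [-0.5, -0.4, -2.8]
finger_gap: 0.076
```

```bash
python3 look.py w4
```

```text
5.68 [0.5084 0.1007 0.2322] [ 0.2   0.42 -0.22  0.93 -0.    0.18] head 90.94 F [-0.1 -0.1 -2.5] gap 0.08
```

Emit:
send_rows(
  motion=[
    {"x": 0, "y": 0, "z": -0.2, "twist": 0, "claw": 1},
    {"x": 0, "y": 0, "z": -0.3, "twist": 0, "claw": 1},
    {"x": 0, "y": 0, "z": -0.4, "twist": 0, "claw": 1},
    {"x": 0, "y": 0, "z": -0.4, "twist": 0, "claw": 1},
  ],
)

```text
clock: 6.02
position: [0.5094, 0.1014, 0.2303]
eef_rot: [[-0.017, 1.0, 0.001], [1.0, 0.017, 0.0], [0.0, 0.001, -1.0]]
force: [-0.4, -0.0, -3.4]
finger_gap: 0.079
```

Emit:
send_rows(
  motion=[
    {"x": 0, "y": 0, "z": -0.2, "twist": 0, "claw": 1},
    {"x": 0, "y": 0, "z": -0.3, "twist": 0, "claw": 1},
    {"x": 0, "y": 0, "z": -0.3, "twist": 0, "claw": 1},
    {"x": 0, "y": 0, "z": -0.3, "twist": 0, "claw": 1},
  ],
)

```text
clock: 6.35
position: [0.5093, 0.1015, 0.2274]
eef_rot: [[-0.017, 1.0, 0.001], [1.0, 0.017, 0.0], [0.0, 0.001, -1.0]]
force: [-1.7, -0.4, 2.0]
finger_gap: 0.079
```

Emit:
send_rows(
  motion=[
    {"x": 0, "y": 0, "z": 0, "twist": 0, "claw": 0.7},
    {"x": 0, "y": 0, "z": 0, "twist": 0, "claw": 0.4},
    {"x": 0, "y": 0, "z": 0, "twist": 0, "claw": 0.2},
    {"x": 0, "y": 0, "z": 0, "twist": 0, "claw": 0.2},
    {"x": 0, "y": 0, "z": 2, "twist": 0, "claw": 0.2},
    {"x": 0, "y": 0, "z": 5, "twist": 0, "claw": 0.2},
    {"x": 0, "y": 0, "z": 8, "twist": 0.12, "claw": 0},
    {"x": 0, "y": -1, "z": 11, "twist": 0.24, "claw": -1},
    {"x": 0, "y": -2, "z": 13, "twist": 0.36, "claw": -1},
    {"x": 0, "y": -3, "z": 14, "twist": 0.48, "claw": -1},
    {"x": 0, "y": -4, "z": 14, "twist": 0.6, "claw": -1},
    {"x": 0, "y": -5, "z": 14, "twist": 0.72, "claw": -1},
  ],
)

```text
clock: 7.35
position: [0.5094, 0.051, 0.3681]
eef_rot: [[-0.677, 0.736, 0.003], [0.736, 0.677, 0.0], [-0.002, 0.002, -1.0]]
force: [-0.5, -0.3, -0.5]
finger_gap: 0.997
```

Emit:
send_rows(
  motion=[
    {"x": 0, "y": -0.5, "z": 0, "twist": 0.12, "claw": -1},
    {"x": 0, "y": -0.8, "z": 0, "twist": 0.24, "claw": -1},
    {"x": 0, "y": -0.8, "z": 0, "twist": 0.36, "claw": -1},
    {"x": 0, "y": -0.8, "z": 0, "twist": 0.48, "claw": -1},
    {"x": 0, "y": -0.8, "z": 0, "twist": 0.6, "claw": -1},
    {"x": 0, "y": -0.8, "z": 0, "twist": 0.72, "claw": -1},
    {"x": 0, "y": -0.8, "z": 0, "twist": 0.84, "claw": -1},
    {"x": 0, "y": -0.8, "z": 0, "twist": 0.85, "claw": -1},
    {"x": 0, "y": -0.8, "z": 0, "twist": 0.85, "claw": -1},
  ],
)

```text
clock: 8.1
position: [0.5091, 0.0434, 0.3666]
eef_rot: [[-1.0, -0.014, -0.0], [-0.014, 1.0, -0.0], [0.0, -0.0, -1.0]]
force: [-0.8, -0.0, -0.3]
finger_gap: 1.001
```

```bash
python3 look.py w5; python3 -c "
from h import *
print(proj('w5',[[.41,.163,.1],[.61,.165,.1]],True))"
```

```text
8.15 [0.5091 0.0434 0.3666] [ 0.08  0.28 -0.04  1.25 -0.   -1.5 ] head -179.22 F [-0.2 -0.   0.1] gap 1.001
[[381.70145707 332.42504398]
 [170.95580604 331.27931253]]
```

View pics/w5.png

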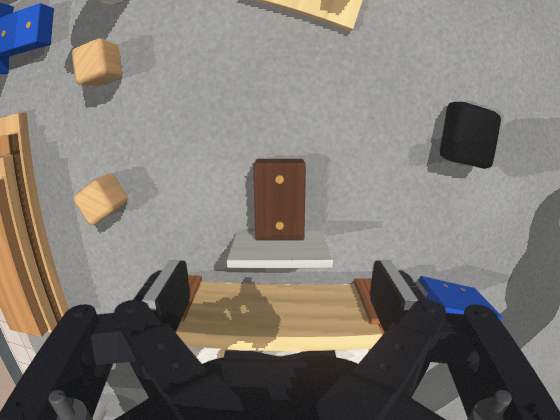

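```bash
python3 -c "
from h import *
a=cv2.imread('pics/w5.png')[215:360,160:410]
cv2.imwrite('pics/c5.png',cv2.resize(a,None,fx=3,fy=3,interpolation=cv2.INTER_CUBIC))"
```

```text
(no output)
```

View pics/c5.png

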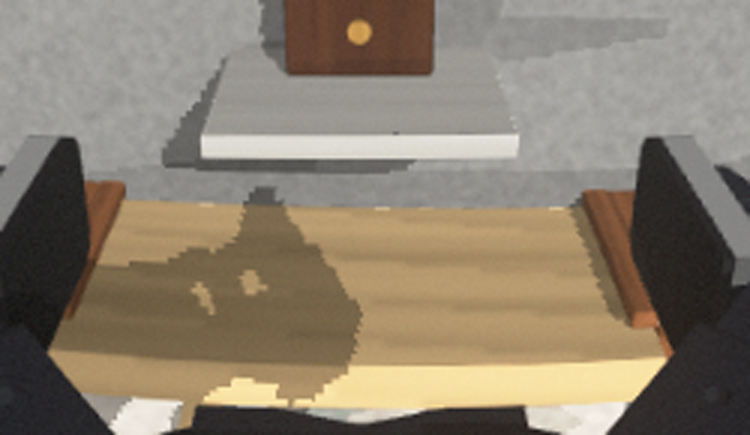

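```bash
python3 - <<'E'
from h import *
g=lambda *p:[(160+x/3,215+y/3) for x,y in p]
def line(a,lab):
    a=onz('w5',g(*a[0]),a[1],True); d=a[-1]-a[0]; print(lab,np.round(a[:,:2]*1000,1).tolist(),'len',round(np.hypot(*d[:2])*1000,1),'ang',round(np.degrees(np.arctan2(d[1],d[0])),2),'mid',np.round((a[0]+a[-1])[:2]*500,1))
line(([(118,201),(575,208)],0),'panel bottom')
line(([(50,350),(355,366),(665,358)],.1),'panel top')
line(([(126,182),(584,190)],0),'lip bottom')
line(([(72,318),(632,326)],.085),'lip top')
line(([(201,157),(518,157)],.075),'plate front')
line(([(205,135),(518,134)],.075),'plate back')
line(([(286,73),(433,73)],.03),'foot front')
E
```

```text
panel bottom [[603.8, 166.2], [419.6, 166.5]] len 184.2 ang 179.9 mid [511.7 166.3]
panel top [[604.2, 164.8], [507.9, 164.9], [409.6, 165.4]] len 194.6 ang 179.82 mid [506.9 165.1]
lip bottom [[599.6, 157.1], [416.8, 158.2]] len 182.9 ang 179.68 mid [508.2 157.7]
lip top [[600.3, 162.5], [417.4, 163.0]] len 182.9 ang 179.86 mid [508.9 162.7]
plate front [[555.3, 105.6], [459.4, 104.3]] len 95.9 ang -179.21 mid [507.4 104.9]
plate back [[553.7, 98.1], [460.0, 96.5]] len 93.7 ang -179.02 mid [506.9  97.3]
foot front [[532.4, 95.9], [482.5, 95.2]] len 49.9 ang -179.21 mid [507.4  95.6]
```

Emit:
send_rows(
  motion=[
    {"x": 0, "y": 0, "z": -4, "twist": 0, "claw": -1},
    {"x": 0, "y": 0, "z": -8, "twist": 0, "claw": -1},
    {"x": 0, "y": 0, "z": -12, "twist": 0, "claw": -1},
    {"x": 0, "y": 0, "z": -15, "twist": 0, "claw": -1},
    {"x": 0, "y": 0, "z": -17.5, "twist": 0, "claw": -1},
    {"x": 0, "y": 0, "z": -19, "twist": 0, "claw": -1},
    {"x": 0, "y": 0, "z": -19.3, "twist": 0, "claw": -1},
    {"x": 0, "y": 0, "z": -19.3, "twist": 0, "claw": -0.3},
    {"x": 0, "y": 0, "z": -19.3, "twist": 0, "claw": 0.2},
    {"x": 0, "y": 0, "z": -19.3, "twist": 0, "claw": 0.2},
    {"x": 0, "y": 0, "z": -19.3, "twist": 0, "claw": 0.2},
    {"x": 0, "y": 0, "z": -19.3, "twist": 0, "claw": 0.2},
  ],
  force=30,
)

```text
clock: 9.15
position: [0.51, 0.0435, 0.1754]
eef_rot: [[-1.0, -0.016, 0.004], [-0.016, 1.0, 0.0], [-0.004, 0.0, -1.0]]
force: [-0.9, 0.1, 4.8]
finger_gap: 0.585
```

Emit:
send_rows(
  motion=[
    {"x": 0, "y": 0.5, "z": 0.1, "twist": -0.017, "claw": 0.2},
    {"x": 0.1, "y": 1.2, "z": 0.1, "twist": -0.017, "claw": 0.2},
    {"x": 0.1, "y": 2, "z": 0.1, "twist": -0.017, "claw": 0.2},
    {"x": 0.1, "y": 2.8, "z": 0.1, "twist": -0.017, "claw": 0.2},
    {"x": 0.1, "y": 3.6, "z": 0.1, "twist": -0.017, "claw": 0.2},
    {"x": 0.1, "y": 4.4, "z": 0.1, "twist": -0.017, "claw": 0.2},
    {"x": 0.1, "y": 5, "z": 0.1, "twist": -0.017, "claw": 0.2},
    {"x": 0.1, "y": 5.4, "z": 0.1, "twist": -0.017, "claw": 0.2},
    {"x": 0.1, "y": 5.5, "z": 0.1, "twist": -0.017, "claw": 0.2},
    {"x": 0.1, "y": 5.5, "z": 0.1, "twist": -0.017, "claw": 0.2},
  ],
)

```text
clock: 9.98
position: [0.5107, 0.0993, 0.1754]
eef_rot: [[-1.0, -0.0, 0.002], [-0.0, 1.0, -0.0], [-0.002, -0.0, -1.0]]
force: [0.1, -3.1, 5.3]
finger_gap: 0.579
```

```bash
python3 look.py w6
```

```text
10.03 [0.5107 0.0992 0.1754] [ 0.19  0.49 -0.28  0.79 -0.   -1.38] head -179.99 F [-0.7 -4.7  6.2] gap 0.582
```

View pics/w6.png

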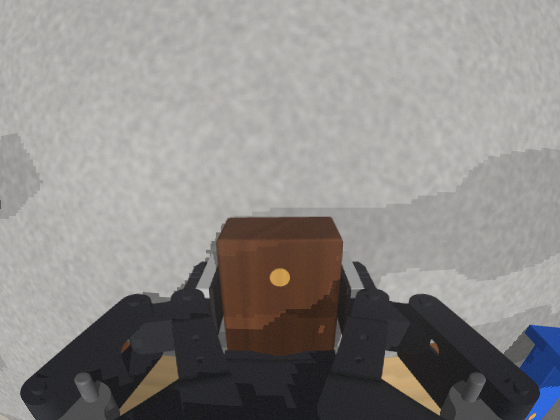

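Emit:
send_rows(
  motion=[
    {"x": -0.2, "y": 0.1, "z": 0, "twist": -0.002, "claw": 0.2},
    {"x": -0.2, "y": 0.3, "z": 0, "twist": -0.002, "claw": 0.2},
    {"x": -0.2, "y": 0.5, "z": 0, "twist": -0.002, "claw": 0.2},
    {"x": -0.2, "y": 0.6, "z": 0, "twist": -0.002, "claw": 0.2},
    {"x": -0.2, "y": 0.6, "z": 0, "twist": -0.002, "claw": 0.2},
  ],
)

```text
clock: 10.45
position: [0.5085, 0.1032, 0.1754]
eef_rot: [[-1.0, 0.005, 0.002], [0.005, 1.0, -0.006], [-0.002, -0.006, -1.0]]
force: [1.2, -12.3, 8.1]
finger_gap: 0.574
```

Emit:
send_rows(
  motion=[
    {"x": 0, "y": -0.1, "z": 0, "twist": 0, "claw": -0.2},
    {"x": 0, "y": -0.1, "z": 0, "twist": 0, "claw": -0.8},
    {"x": 0, "y": -0.1, "z": 0, "twist": 0, "claw": -0.8},
    {"x": 0, "y": -0.1, "z": 2, "twist": 0, "claw": -0.8},
    {"x": 0, "y": -0.1, "z": 5, "twist": 0, "claw": -0.8},
    {"x": 0, "y": -1, "z": 8, "twist": 0, "claw": -0.8},
    {"x": 0, "y": -3, "z": 10, "twist": 0, "claw": -0.8},
    {"x": 0, "y": -5, "z": 13, "twist": 0, "claw": -0.8},
    {"x": 0, "y": -6.5, "z": 15, "twist": 0, "claw": -0.8},
    {"x": 0, "y": -7, "z": 15, "twist": 0, "claw": -1},
    {"x": 0, "y": -7, "z": 15, "twist": 0, "claw": -1},
  ],
)

```text
clock: 11.37
position: [0.5083, 0.0339, 0.3256]
eef_rot: [[-1.0, 0.004, 0.002], [0.004, 1.0, 0.001], [-0.002, 0.001, -1.0]]
force: [-0.4, -0.9, -0.7]
finger_gap: 1.0
```

```bash
python3 look.py w7; python3 -c "
from h import *
p=proj('w7',[[.41,.166,.1],[.61,.166,.1],[.508,.07,.03],[.508,.166,.075]],True);print(p)
y=int(p[3][1])
a=cv2.imread('pics/w7.png')[max(0,y-90):y+70,155:405]
cv2.imwrite('pics/c7.png',cv2.resize(a,None,fx=3,fy=3,interpolation=cv2.INTER_CUBIC));print(max(0,y-90))"
```

```text
11.42 [0.5078 0.0345 0.3242] [ 0.07  0.31 -0.12  1.14  0.   -1.5 ] head 179.82 F [0.4 0.1 0.1] gap 0.997
[[393.47099647 369.35158264]
 [163.13354411 369.3049    ]
 [280.08939523 239.76049559]
 [280.3777208  356.51810954]]
266
```

View pics/c7.png

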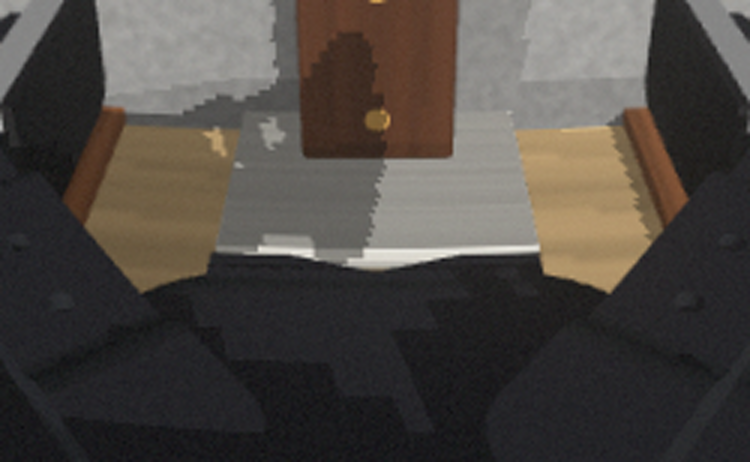

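```bash
python3 - <<'E'
from h import *
g=lambda *p:[(155+x/3,266+y/3) for x,y in p]
for n,p,z in (('plate back bottom',[(243,112),(512,112)],0),('plate back top',[(217,248),(540,247)],.075),('lips bottom',[(126,110),(625,110)],0),('panel bottom',[(120,125),(605,127)],0),('foot front top',[(304,157),(453,157)],.03)):
    a=onz('w7',g(*p),z,True)*1000; d=a[1]-a[0]; print(n,a[:,:2].round(1).tolist(),'mid',a.mean(0)[:2].round(1),'ang',np.degrees(np.arctan2(d[1],d[0])).round(2))
E
```

```text
plate back bottom [[556.0, 157.6], [458.9, 157.9]] mid [507.5 157.8] ang 179.81
plate back top [[555.1, 157.6], [459.5, 157.6]] mid [507.3 157.6] ang -179.98
lips bottom [[599.8, 158.6], [416.6, 159.1]] mid [508.2 158.8] ang 179.84
panel bottom [[603.0, 165.5], [423.4, 166.3]] mid [513.2 165.9] ang 179.74
foot front top [[531.9, 155.4], [482.5, 155.6]] mid [507.2 155.5] ang 179.79
```

Emit:
send_rows(
  motion=[
    {"x": 0, "y": 0, "z": -3, "twist": 0, "claw": 1},
    {"x": 0, "y": 0, "z": -6, "twist": 0, "claw": 1},
    {"x": 0, "y": 0, "z": -9, "twist": 0, "claw": 1},
    {"x": 0, "y": 0, "z": -12, "twist": 0, "claw": 1},
    {"x": 0, "y": 0, "z": -13.5, "twist": 0, "claw": 1},
    {"x": 0, "y": 0, "z": -14.2, "twist": 0, "claw": 1},
    {"x": 0, "y": 0, "z": -14.2, "twist": 0, "claw": 1},
    {"x": 0, "y": 0.8, "z": -14.2, "twist": 0, "claw": 1},
    {"x": 0, "y": 1.6, "z": -14.2, "twist": 0, "claw": 1},
    {"x": 0, "y": 2.4, "z": -14.2, "twist": 0, "claw": 1},
    {"x": 0, "y": 2.8, "z": -14.2, "twist": 0, "claw": 1},
    {"x": 0, "y": 2.8, "z": -14.2, "twist": 0, "claw": 1},
  ],
)

```text
clock: 12.42
position: [0.5086, 0.0638, 0.1838]
eef_rot: [[-1.0, 0.001, 0.002], [0.001, 1.0, 0.001], [-0.002, 0.001, -1.0]]
force: [0.4, 0.2, 0.3]
finger_gap: 0.003
```

Emit:
send_rows(
  motion=[
    {"x": 0, "y": 0.3, "z": 0, "twist": 0, "claw": 1},
    {"x": 0, "y": 0.5, "z": 0, "twist": 0, "claw": 1},
    {"x": 0, "y": 0.7, "z": 0, "twist": 0, "claw": 1},
    {"x": 0, "y": 0.7, "z": 0, "twist": 0, "claw": 1},
  ],
)

```text
clock: 12.75
position: [0.5082, 0.0672, 0.1834]
eef_rot: [[-1.0, 0.005, 0.001], [0.005, 1.0, -0.008], [-0.001, -0.008, -1.0]]
force: [-0.7, -10.4, 4.4]
finger_gap: -0.002
```

Emit:
send_rows(
  motion=[
    {"x": 0, "y": -1, "z": 0, "twist": 0, "claw": 1},
    {"x": 0, "y": -3, "z": 1, "twist": 0, "claw": 1},
    {"x": 0, "y": -3, "z": 5, "twist": 0, "claw": 1},
    {"x": 0, "y": -3, "z": 9, "twist": 0, "claw": 1},
    {"x": 0, "y": -3, "z": 13, "twist": 0, "claw": 0},
    {"x": 0, "y": -2, "z": 17, "twist": 0, "claw": -1},
    {"x": 0, "y": 2, "z": 18, "twist": 0, "claw": -1},
    {"x": 1, "y": 6, "z": 18, "twist": 0, "claw": -1},
    {"x": 2, "y": 10, "z": 18, "twist": 0, "claw": -1},
    {"x": 3, "y": 14, "z": 18, "twist": 0, "claw": -1},
    {"x": 3.5, "y": 17, "z": 18, "twist": 0, "claw": -1},
    {"x": 3.8, "y": 19, "z": 18, "twist": 0, "claw": -1},
  ],
)

```text
clock: 13.75
position: [0.5463, 0.2623, 0.3624]
eef_rot: [[-1.0, 0.0, 0.0], [0.0, 1.0, 0.002], [-0.0, 0.002, -1.0]]
force: [-0.1, -0.1, -0.3]
finger_gap: 1.001
```

Emit:
send_rows(
  motion=[
    {"x": 0, "y": 1.5, "z": 0, "twist": 0, "claw": -1},
    {"x": 0, "y": 2.6, "z": 0, "twist": 0, "claw": -1},
    {"x": 0, "y": 2.6, "z": 0, "twist": 0, "claw": -1},
    {"x": 0, "y": 2.6, "z": 0, "twist": 0, "claw": -1},
  ],
)

```text
clock: 14.08
position: [0.5459, 0.285, 0.3625]
eef_rot: [[-1.0, 0.003, -0.001], [0.003, 1.0, -0.001], [0.001, -0.001, -1.0]]
force: [-0.1, 0.9, -0.1]
finger_gap: 0.998
```

```bash
python3 look.py w8; python3 -c "
from h import *
print(proj('w8',[[.508,.212,.075],[.547,.288,.09],[.457,.28,.038]],True))"
```

```text
14.13 [0.546  0.2844 0.3627] [ 0.48  0.49  0.26  1.34 -0.   -1.09] head 179.8 F [-0.2 -0.1  0.1] gap 1.003
[[326.60769965 114.31916452]
 [277.25581813 212.54262391]
 [371.84287315 187.74081962]]
```

View pics/w8.png

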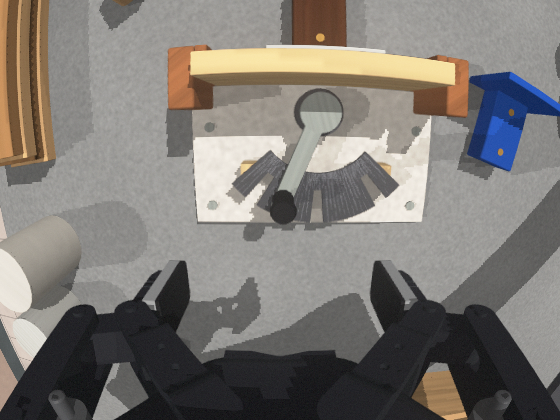

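```bash
python3 - <<'E'
from h import *
im=cv2.imread('pics/w8.png')[170:235,255:315]
m=(im.max(2)<45).astype(np.uint8); n,l,s,c=cv2.connectedComponentsWithStats(m); k=1+s[1:,4].argmax(); ys,xs=np.nonzero(l==k); print(s[k])
b=ys>ys.max()-22; (cx,cy),r=cv2.minEnclosingCircle(np.c_[xs,ys][b].astype(np.float32)); print(cx+255,cy+170,r)
print('knob',onz('w8',[(cx+255,cy+170),(282.5,209)],.09,True)*1000)
for z in(.05,.06,.075): print('hub',z,onz('w8',[(319,111)],z,True)*1000)
E
```

```text
[39 39  2  3  3]
295.0 210.0 1.000100016593933
knob [[533.13858527 285.95903276  90.        ]
 [542.89952668 285.11534395  90.        ]]
hub 0.05 [[511.04659493 209.31838797  50.        ]]
hub 0.06 [[512.25577333 209.3896261   60.        ]]
hub 0.075 [[514.06954094 209.49648329  75.        ]]
```

Emit:
send_rows(
  motion=[
    {"x": -0.1, "y": 0, "z": -2, "twist": -0.12, "claw": -1},
    {"x": -0.3, "y": 0.1, "z": -4, "twist": -0.24, "claw": -1},
    {"x": -0.3, "y": 0.1, "z": -6, "twist": -0.36, "claw": -1},
    {"x": -0.3, "y": 0.1, "z": -9, "twist": -0.42, "claw": -1},
    {"x": -0.3, "y": 0.1, "z": -11.5, "twist": -0.42, "claw": -1},
    {"x": -0.3, "y": 0.1, "z": -13, "twist": -0.42, "claw": -1},
    {"x": -0.3, "y": 0.1, "z": -13.4, "twist": -0.42, "claw": -0.5},
    {"x": -0.3, "y": 0.1, "z": -13.4, "twist": -0.42, "claw": 0.3},
    {"x": -0.3, "y": 0.1, "z": -13.4, "twist": -0.42, "claw": 0.8},
    {"x": -0.3, "y": 0.1, "z": -13.4, "twist": -0.42, "claw": 0.8},
    {"x": -0.3, "y": 0.1, "z": -13.4, "twist": -0.42, "claw": 0.8},
  ],
  force=20,
)

```text
clock: 15.05
position: [0.5439, 0.2865, 0.2306]
eef_rot: [[-0.912, 0.41, 0.003], [0.41, 0.912, 0.002], [-0.002, 0.003, -1.0]]
force: [0.4, 0.5, -0.7]
finger_gap: 0.302
```

```bash
python3 - <<'E'
from h import *
o=manip.get_obs();print(np.round(o['position'],4),o['finger_gap'],o['force'])
P=np.array([510,211.]);d=o['position'][:2]*1000-P;r=np.hypot(*d);a=np.arctan2(d[1],d[0]);print(r,np.degrees(a))
A=np.radians(90+37.2); n=12
for t in np.linspace(0,A-a,n+1)[1:]:
    q=P+85*np.array([np.cos(a+t),np.sin(a+t)])-(P+d); print(np.round(q/10,2),round(t,3))
E
```

```text
[0.5439 0.2865 0.2306] 0.3019291589818024 [ 0.36827756  0.51602487 -0.66321675]
82.73063037634972 65.84260128082089
[-0.61  0.49] 0.089
[-1.34  0.7 ] 0.178
[-2.08  0.85] 0.268
[-2.84  0.93] 0.357
[-3.59  0.95] 0.446
[-4.35  0.9 ] 0.535
[-5.1   0.78] 0.625
[-5.84  0.59] 0.714
[-6.55  0.34] 0.803
[-7.24  0.03] 0.892
[-7.9  -0.35] 0.982
[-8.52 -0.78] 1.071
```

Emit:
send_rows(
  motion=[
    {"x": 0, "y": 0, "z": 0, "twist": 0, "claw": 1},
    {"x": 0, "y": 0, "z": 0, "twist": 0, "claw": 1},
    {"x": 0, "y": 0, "z": 0, "twist": 0, "claw": 1},
  ],
)

```text
clock: 15.3
position: [0.5436, 0.2868, 0.2305]
eef_rot: [[-0.912, 0.41, 0.003], [0.41, 0.912, 0.001], [-0.002, 0.002, -1.0]]
force: [-0.8, 0.3, 6.9]
finger_gap: 0.235
```

Emit:
send_rows(
  motion=[
    {"x": -0.7, "y": 0.27, "z": 0.2, "twist": 0.09, "claw": 1},
    {"x": -1.4, "y": 0.5, "z": 0.2, "twist": 0.18, "claw": 1},
    {"x": -2.1, "y": 0.7, "z": 0.2, "twist": 0.27, "claw": 1},
    {"x": -2.85, "y": 0.83, "z": 0.2, "twist": 0.36, "claw": 1},
    {"x": -3.6, "y": 0.85, "z": 0.2, "twist": 0.45, "claw": 1},
    {"x": -4.35, "y": 0.8, "z": 0.2, "twist": 0.54, "claw": 1},
    {"x": -5.1, "y": 0.7, "z": 0.2, "twist": 0.63, "claw": 1},
    {"x": -5.8, "y": 0.5, "z": 0.2, "twist": 0.72, "claw": 1},
    {"x": -6.5, "y": 0.25, "z": 0.2, "twist": 0.81, "claw": 1},
    {"x": -7.2, "y": -0.05, "z": 0.2, "twist": 0.9, "claw": 1},
    {"x": -7.85, "y": -0.4, "z": 0.2, "twist": 0.98, "claw": 1},
    {"x": -8.2, "y": -0.65, "z": 0.2, "twist": 1.03, "claw": 1},
  ],
)

```text
clock: 16.3
position: [0.4615, 0.2791, 0.2307]
eef_rot: [[-0.82, -0.573, 0.003], [-0.573, 0.82, -0.002], [-0.001, -0.003, -1.0]]
force: [3.9, -2.5, -3.9]
finger_gap: 0.237
```

Emit:
send_rows(
  motion=[
    {"x": -0.2, "y": -0.15, "z": 0, "twist": 0.03, "claw": 1},
    {"x": -0.4, "y": -0.3, "z": 0, "twist": 0.05, "claw": 1},
    {"x": -0.6, "y": -0.45, "z": 0, "twist": 0.06, "claw": 1},
    {"x": -0.6, "y": -0.45, "z": 0, "twist": 0.06, "claw": 1},
  ],
)

```text
clock: 16.63
position: [0.4584, 0.2766, 0.2309]
eef_rot: [[-0.786, -0.618, 0.01], [-0.618, 0.786, 0.004], [-0.01, -0.003, -1.0]]
force: [12.5, 3.9, -13.5]
finger_gap: 0.234
```

Emit:
send_rows(
  motion=[
    {"x": -0.2, "y": -0.15, "z": 0.1, "twist": 0, "claw": 1},
    {"x": -0.3, "y": -0.25, "z": 0.1, "twist": 0, "claw": 1},
    {"x": -0.3, "y": -0.25, "z": 0.1, "twist": 0, "claw": 1},
  ],
)

```text
clock: 16.88
position: [0.4576, 0.2758, 0.2315]
eef_rot: [[-0.786, -0.618, 0.015], [-0.618, 0.786, 0.008], [-0.016, -0.003, -1.0]]
force: [21.9, 10.9, -25.5]
finger_gap: 0.235
```

Emit:
send_rows(
  motion=[
    {"x": 0.3, "y": 0.25, "z": -0.1, "twist": 0, "claw": 1},
    {"x": 0.5, "y": 0.4, "z": -0.1, "twist": 0, "claw": 0.5},
    {"x": 0.5, "y": 0.4, "z": -0.1, "twist": 0, "claw": 0},
    {"x": 0.5, "y": 0.4, "z": 0, "twist": 0, "claw": -0.4},
    {"x": 0.5, "y": 0.4, "z": 0, "twist": 0, "claw": -0.4},
    {"x": 0.5, "y": 0.4, "z": 2, "twist": 0, "claw": -0.4},
    {"x": 0.5, "y": 0.4, "z": 5, "twist": 0, "claw": -0.4},
    {"x": 0.5, "y": 0.4, "z": 8, "twist": 0, "claw": -0.4},
    {"x": 0.5, "y": 0.4, "z": 11, "twist": -0.1, "claw": -0.4},
    {"x": 0.5, "y": 0.4, "z": 14, "twist": -0.22, "claw": -0.4},
    {"x": 0.5, "y": 0.4, "z": 15, "twist": -0.34, "claw": -0.4},
    {"x": 0.5, "y": 0.4, "z": 15, "twist": -0.46, "claw": -0.4},
  ],
)

```text
clock: 17.88
position: [0.4574, 0.2772, 0.3861]
eef_rot: [[-0.98, -0.2, 0.006], [-0.2, 0.98, 0.004], [-0.007, 0.003, -1.0]]
force: [0.2, 1.1, -0.5]
finger_gap: 0.697
```

Emit:
send_rows(
  motion=[
    {"x": 0.5, "y": -2, "z": 0, "twist": -0.1, "claw": -1},
    {"x": 1, "y": -4, "z": 0, "twist": -0.2, "claw": -1},
    {"x": 2, "y": -5, "z": 0, "twist": -0.2, "claw": -1},
    {"x": 3, "y": -6, "z": 0, "twist": -0.2, "claw": -1},
    {"x": 4, "y": -6, "z": 0, "twist": -0.2, "claw": -1},
    {"x": 4, "y": -6, "z": 0, "twist": -0.2, "claw": -1},
    {"x": 4, "y": -6, "z": 0, "twist": -0.2, "claw": -1},
  ],
)

```text
clock: 18.47
position: [0.4973, 0.2167, 0.3815]
eef_rot: [[-1.0, -0.007, -0.001], [-0.007, 1.0, 0.0], [0.001, 0.0, -1.0]]
force: [0.2, -0.3, -0.3]
finger_gap: 1.0
```

```bash
python3 look.py w9; python3 -c "
from h import *
print(proj('w9',[[.509,.211,.05],[.458,.279,.09],[.457,.28,.038]],True))"
```

```text
18.52 [0.4969 0.2169 0.3814] [ 0.41  0.34  0.07  1.31  0.   -1.17] head -179.56 F [-0.6  0.2  0.4] gap 1.001
[[266.34622408 184.6718887 ]
 [321.49789674 268.51799011]
 [316.50726358 246.68651881]]
```

View pics/w9.png

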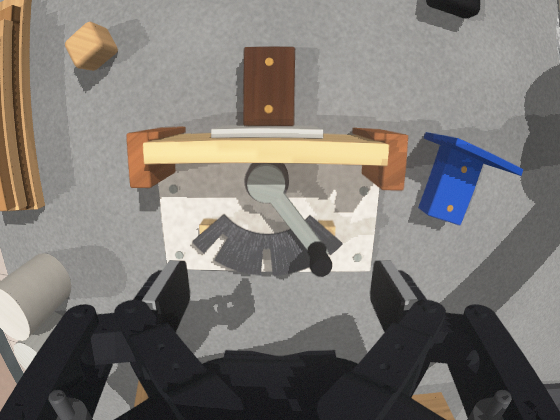

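```bash
python3 -c "
from cell import manip
print(manip.get_obs()['clock'],manip.finish_job())"
```

```text
the job is handed in; nothing more can be done
18.5167 None
```

I took the square out of its cradle and stood it on the bench. Gripping its foot, I slid it against the panel, then pushed it once more from behind (about 10 N) to seat it. After that I gripped the lever knob and swung it over to the lock end stop. The job was handed in at 18.5 s of the 64 s allowed.

**Last checks:**
- **Square:** after the slide, before the last push, it measured parallel to the panel within about 0.2° and about 1 mm off centre. In the last picture it still stands upright with the plate against the panel and midway along it.
- **Lever:** the force rose to 25–35 N at the stop. The knob then stayed within about 2 pixels of where the lock position should appear.
- **Robot and bystanders:** the gripper was clear of everything when I handed in. I never went near the blocks, glue bottle or look-alikes, but I did not measure them again.

**Problems and disagreements:**
- My first two move calls were refused because some row values were missing; the arm did not move.
- My early estimates of the panel's position differed by up to 12 mm between the two fixed cameras. I used the close-up wrist view instead, and contact with the panel agreed with it.
- Two estimates of the lever's pivot differed by about 2–3 mm, which made no difference to reaching the stop.

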